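# Run home the freehub fixing bolt of a bicycle hub with a T-handle hex key

### The arm

A 7-joint arm with a two-finger parallel gripper is mounted at the origin on the work surface. World frame = base frame: x ahead of the robot, y to its left, z up, the work surface at z = 0. Lengths are in m, angles in degrees, forces in N, time in s.
With the tool pointing down it reaches from about 0.425 to 0.95 m from the base axis. Payload 4.7 kg.
Tool frame: the origin (TCP) lies midway between the tips of the shut fingers; the grasp point (between the pads) lies 19 mm behind it; x points along the fingers, z is the direction in which the jaws open and shut, and the axes are right-handed (so a half turn about x gives the same grasp; the last joint's range is limited). The gripper opens to 85 mm and grips with 20 to 120 N. Pads are 22 mm wide; open, the fingers measure 114 mm over their backs; the gripper's body (76 mm by 85 mm) begins 54 mm behind the grasp point. The pads swing forward as they close: fully open they stand 13 mm farther back than shut.
Start: joints at [-67.832, 26.849, -2.785, 87.806, 1.381, 65.374, -4.715], TCP at [0.273, 0.618, 0.231] pointing down, gripper open.
Joint ranges: [-148.3, 148.3], [-19.14, 114.17], [-79.39, 73.82], [5.75, 140.21], [-59.74, 239.74], [12.07, 113.84], [-152.46, 152.46]. Speed limits (degrees/s): [147.25, 147.25, 180, 180, 180, 180, 180].

### API

Orientations are given as a 3x3 rotation matrix whose columns are the frame's x, y, z axes.
In Python, from plant import bot gives the robot as it stands.
- The arm moves only by the shell command python3 -m crank 'ROWS' [OPENING] [FORCE]. ROWS is JSON, a list of rows, each an object with "linear": the shift along the tool's x, y, z in m, a list of three; "rot": the turn, a rotation vector about the tool's x, y, z in degrees, a list of three. A call has 1 to 12 rows; each row shifts and turns the commanded pose from where the row before left it, along the tool's axes as they then stand; what a row does not reach is not made up. A row lasts 1/12 s, in which the tool goes at most 41.7 mm and 7.16 degrees, less where a joint would pass 70% of its speed; a pose out of reach is approached as far as the arm can. A call is refused whole if a number of a shift passes 0.0417 or a number of a turn 7.16, either way. A call with a gripper value outside its range is refused whole. OPENING is the gripper's target within -1 to 1 (shut at 1, half-way at 0, fully open at -1), set as the call begins (- or left out, the last holds). The fingers move at their own pace and stop on an object; FORCE is the grip in N (left out, the last holds). Time passes only in rows, so rows that do not move let the fingers close. It gives the time, the measured TCP pose, the force and the opening at its end, in the units of the state.
- bot.state(): the state, without advancing time (a new reading comes with each control period).
- bot.grab_frame(name): name is "scene" or "top"; returns the picture (480x640x3 uint8, red, green, blue); there is no depth.
- bot.calibration(name): a dict with "fx", "fy", "cx", "cy" (pixels), "xyz" and "rotation" of the camera in the world. Camera axes: x right, y down, z forward; pixel columns grow to the right and rows downward; lengths in m; the calibration is good to about 2 mm. A picture is of the moment at which its call begins. calibration takes no time and is no camera call.
- bot.close_job(): hands the job in, once; it reports no verdict.
The state is a dict: "t": time; "joint_positions": joint angles; "qvel": joint speeds; "tau": joint torques, N m; "tool_pos": TCP position; "ee_rot": TCP orientation; "contact_force": force on the tool from outside, world axes, zero at the start; "moment": the same for the moment, N m; "finger_gap": opening from 0.0 (shut) to 1.0 (fully open).
Only numpy, scipy, OpenCV 4.12 (cv2) and the standard library are available. Lean on these libraries where they do the work, as an engineer would, in place of code of your own. Each camera call takes 0.05 s, during which the arm holds its last target.

### The job

Take the biggest T-handle hex key from the stand, put it down the bore of the hub clamped in the vise, and turn it under light pressure until it drops fully into the hidden hex socket of the fixing bolt. Tighten the bolt clockwise until it comes up against its stop, never leaning hard on the key or forcing it. Then stand the key back in its own slot and let go, leaving the other things where they are.

Things in the scene. Friction and masses are not known exactly. Their poses are not given: they have to be found in the camera images.
- key14: Biggest of three T-handle hex keys in the stand: steel hexagon shaft 14.0 mm across flats, 16.2 over corners, 95 long; black T-handle bar on top 104 long x 20 wide x 26 high; 0.25 to 0.36 kg. Origin: centre of the shaft's foot; z up the shaft, x along the bar, whose flat sides face +-y and whose middle is 108 mm above the origin. Shaft flats face +-x and each 60 degrees on.
- key14_tip (a point): Centre of the foot of the biggest key (its origin). The last 2 mm of the shaft is a tapered round nose, 11.2 mm across at the foot, which enters the socket at any angle; the hexagon above it then rests on the socket's rim until it is turned to match (within 60 degrees either way). A push of 5 to 10 N is right for feeling; 25 N is too much.
- stand: Wooden key stand fixed on the counter, block 56 x 215 x 55 mm high. Origin under its centre, z up. Three round slots, 18.5 mm in diameter and 45 mm deep, along its y axis at y = -78, 0 and +78 mm; the keys stand on the slots' floors, 10 mm above the origin. Which key is in which slot varies.
- vise: Grey machine vise fixed on the counter, a bicycle rear hub upright in its jaws at an unknown turn. Origin on the counter under the axis of hub and bolt, z up. Base 185 x 92 mm, jaws' top at 55, spindle and handle reach 160 mm to its -x side. Hub flanges 60 mm across, the upper at 115 mm height; above it the steel splined freehub body, 36 mm across.
- bore_mouth (a point): Centre of the open top of the freehub body, 155 mm above the counter, on the hub axis. Bore below: 24.5 mm wide at the coned mouth, 19.5 from 2.5 mm down. The bolt's face lies 22 mm below this point; its hex socket, 14.5 mm across flats, is 9 mm deep from there, so a fully home key has its foot 31 mm below this point. How the hexagon is turned is not known.
- bolt (a joint): How far the fixing bolt is turned, in rad: grows clockwise seen from above. It starts between 0.3 and 0.7 and stops hard at 1.2 (home). It turns against a steady drag of about 0.06 N m; at the stop the torque on the key climbs at once, and 0.15 to 0.3 N m there is enough. It stays where it is left, but a key in it turned back more than its play turns it back too.
- key12: Bystander: the middle T-handle key in the stand, shaft 84 mm, handle 86 x 17 x 22 mm. Origin at its foot.
- key10: Bystander: the smallest T-handle key in the stand, shaft 74 mm, handle 72 x 15 x 20 mm. Origin at its foot.
- grease: Bystander: grease jar, 68 mm across, 52 high. Origin under its centre.
- cog: Bystander: sprocket lying flat, 77 mm across, 5 thick.
- old_freehub: Bystander: the worn freehub body, upright sleeve 34 mm across, 35 high.
- axle: Bystander: hub axle with cones, lying, 140 mm long.
- cone_wrench: Bystander: flat spanner, 160 mm long.
- tape_roll: Bystander: roll of packing tape lying flat, 100 mm across, 48 high.
- carton: Bystander: small carton 90 x 120 x 70 high.
Mind the look-alikes: they are no part of the job. What is shaped like the key14 but yellow is not meant.

How it is judged (in metres and radians):
On the way, in this order (a step that is already met when the one before it is completed fails the run):
1. the big key is fully home in the bolt's hex socket: foot on the hub axis within 3 mm and at least 5.5 mm into the 9 mm socket (z of key14_tip in the frame of bore_mouth below -0.0275 m and horizontal distance between key14_tip and bore_mouth below 0.003 m and angle between key14's own z axis and vertical below 0.1 rad), for 0.2 s.
2. with the key in the socket the bolt is turned to its stop (at least 1.1 rad) (value of joint bolt above 1.1 rad and z of key14_tip in the frame of bore_mouth below -0.026 m and horizontal distance between key14_tip and bore_mouth below 0.004 m), for 0.2 s.
At the end, for the whole second after the job is handed in: The bolt is at its stop (1.1 rad or more), and the big key stands free and at rest in the slot it came from, foot within 10 mm of where it started, upright within 0.12 rad (value of joint bolt above 1.1 rad and distance of key14_tip from where it was at the start of the episode below 0.01 m and angle between key14's own z axis and vertical below 0.12 rad and linear speed of key14 below 0.02 m/s); the robot touches nothing.
It fails at once if the key is leaned on while feeling for the socket: over 25 N between key and hub, bolt or vise while its foot is less than 4 mm into the socket and the bolt not yet home (contact force between key14 and vise above 25 N and z of key14_tip in the frame of bore_mouth above -0.026 m and value of joint bolt below 1.1 rad).
It fails at once if the key in the socket is forced: more than 120 N of contact in all between key and bolt (about 0.38 N m of torque) (contact force between key14 and vise above 120 N).
It fails at once if another key is pulled from its slot or knocked (moved over 20 mm) (distance of any of key12, key10 from where it was at the start of the episode above 0.02 m).
It fails at once if another thing on the counter is pushed more than 25 mm (distance of any of grease, cog, old_freehub, axle, cone_wrench, tape_roll, carton from where it was at the start of the episode above 0.025 m).
It also fails if it takes over 64 s, if anything falls off the work surface, if the arm or the gripper's body presses on something with over 40 N, if the wrist force passes 120 N, or if a joint passes its speed limit or range.

## Working session

There is one attempt and no reset: what is moved stays moved. The work goes in short steps, Python scripts to look and compute and a shell command to move; the robot and the scene stay as the last step left them, time stands still between calls to the robot, and variables do not carry over. Pictures are saved under pics/ and viewed, and the job is handed in when it is done.

```bash
ls; mkdir -p pics
python3 - <<'E'
from plant import bot
import cv2
print(bot.state())
for n in("scene","top"):
    print(n,bot.calibration(n))
    cv2.imwrite(f"pics/{n}0.png",bot.grab_frame(n)[:,:,::-1])
E
```

```text
pics
{'t': 0.0, 'joint_positions': array([-67.83137388,  26.89879121,  -2.78507208,  87.87603399,
         1.38131342,  65.37397547,  -4.71467   ]), 'qvel': array([-0.06154777, -0.01416047,  0.02842412, -0.14461507, -0.04963326,
       -0.08995071,  0.02997275]), 'tau': array([ 7.44165186e-05, -5.10298884e+01, -4.65621322e-02, -2.37708217e+01,
        1.07194405e-02,  7.43082433e-03,  9.19108118e-06]), 'tool_pos': array([0.27240024, 0.61693948, 0.23022692]), 'ee_rot': array([[-7.41991423e-04, -9.14812122e-01,  4.03878980e-01],
       [-1.86909023e-03,  4.03879654e-01,  9.14810216e-01],
       [-9.99997978e-01, -7.61049208e-05, -2.00954164e-03]]), 'contact_force': array([-0.32970987,  0.16255017, -0.43523839]), 'moment': array([ 0.02738419, -0.00685662, -0.00279546]), 'finger_gap': 1.00033965321941}
scene {'fx': 470.7028296334063, 'fy': 470.7028296334063, 'cx': 321.8187191114818, 'cy': 241.99635107331886, 'xyz': array([1.26549033, 0.1605348 , 0.87316319]), 'rotation': array([[-0.19859393,  0.7236963 , -0.6609267 ],
       [ 0.98004966,  0.14117171, -0.13990428],
       [-0.00794405, -0.67552513, -0.73729416]])}
top {'fx': 541.2687918752041, 'fy': 541.2687918752041, 'cx': 315.8134886088836, 'cy': 236.17657834266006, 'xyz': array([0.4171626 , 0.02246356, 1.53513405]), 'rotation': array([[ 1.99693244e-02, -9.93046603e-01,  1.16015816e-01],
       [-9.99796423e-01, -2.01694933e-02, -5.51543475e-04],
       [ 2.88768860e-03, -1.15981184e-01, -9.93247213e-01]])}
```

View pics/scene0.png

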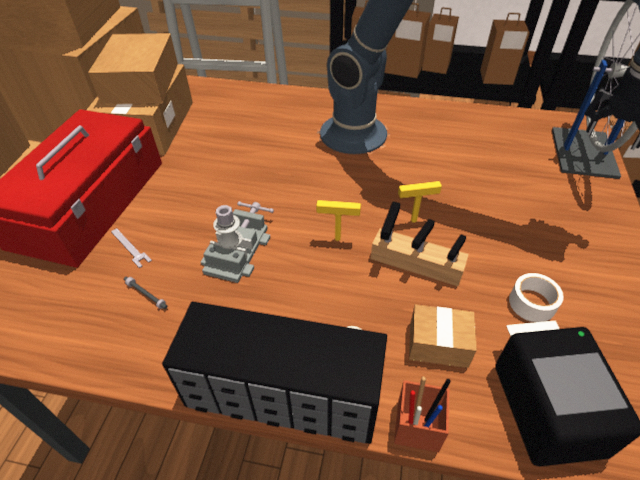

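View pics/top0.png

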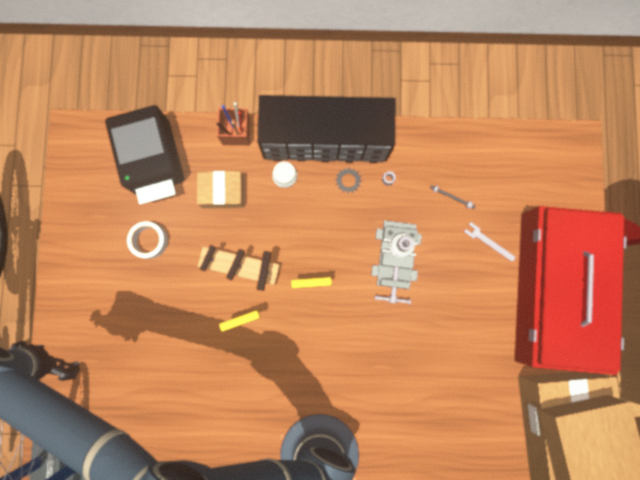

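The biggest key is the rightmost black bar in the top view (~265,270) and the leftmost one in the scene view (~390,220). The hub is at about (404,243) in top and (225,213) in scene. Two yellow decoys stand next to the stand. I'll zoom in next.

Run:
```python
import cv2,numpy as np
t=cv2.imread("pics/top0.png");s=cv2.imread("pics/scene0.png")
a=cv2.resize(t[235:300,190:340],None,fx=5,fy=5,interpolation=cv2.INTER_CUBIC)
b=cv2.resize(t[210:310,360:430],None,fx=5,fy=5,interpolation=cv2.INTER_CUBIC)
c=cv2.resize(s[170:290,300:480],None,fx=4,fy=4,interpolation=cv2.INTER_CUBIC)
d=cv2.resize(s[190:290,190:290],None,fx=5,fy=5,interpolation=cv2.INTER_CUBIC)
for n,i in zip("abcd",(a,b,c,d)): cv2.imwrite(f"pics/crop_{n}.png",i)
```

```text
(no output)
```

View pics/crop_a.png

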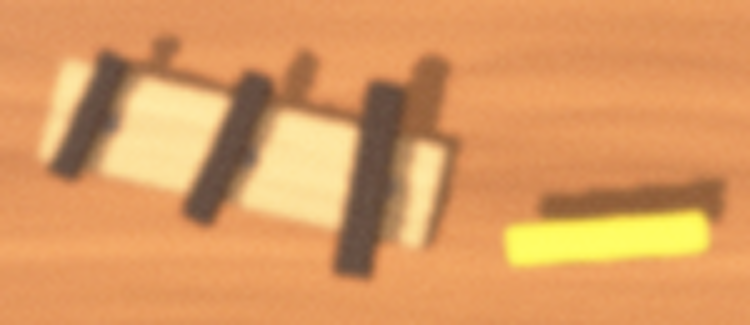

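View pics/crop_b.png

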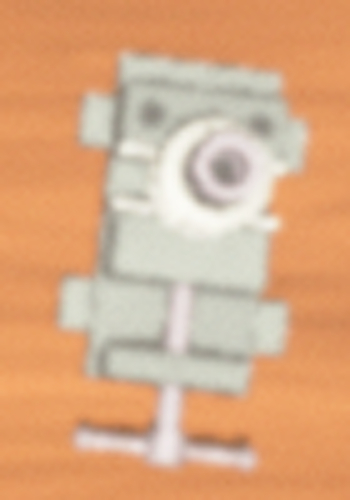

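View pics/crop_c.png

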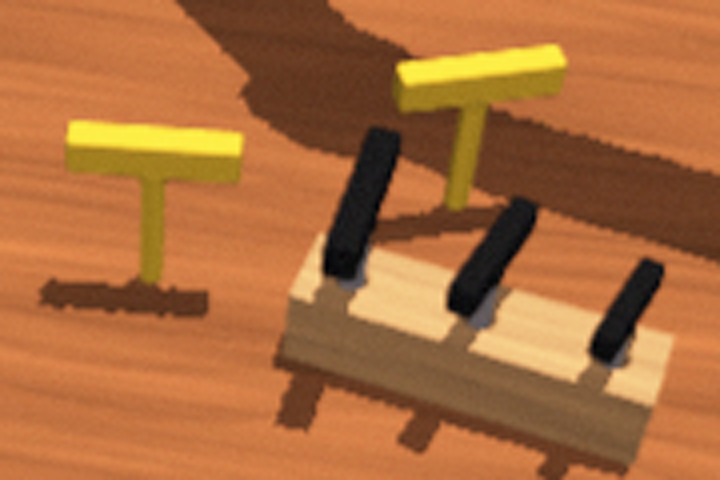

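View pics/crop_d.png

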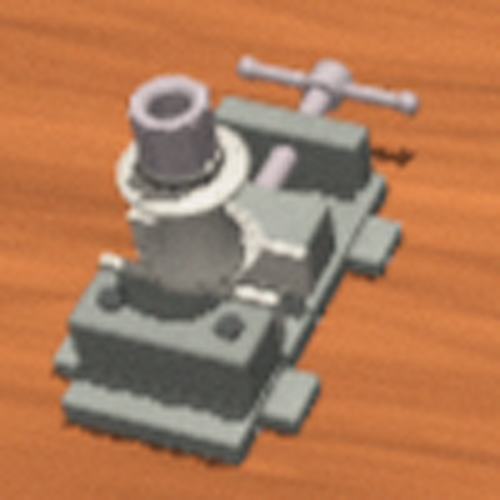

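```bash
cat > h.py <<'E'
import numpy as np,cv2
from plant import bot
def ray(n,u,v):
    c=bot.calibration(n);d=c["rotation"]@np.array([(u-c["cx"])/c["fx"],(v-c["cy"])/c["fy"],1]);return np.array(c["xyz"]),d
def plane(n,u,v,z):
    o,d=ray(n,u,v);return o+d*(z-o[2])/d[2]
def tri(a,b):
    (o1,d1),(o2,d2)=ray("top",*a),ray("scene",*b)
    s=np.linalg.lstsq(np.stack([d1,-d2],1),o2-o1,rcond=None)[0]
    p,q=o1+s[0]*d1,o2+s[1]*d2
    return (p+q)/2,np.linalg.norm(p-q)
def proj(n,p):
    c=bot.calibration(n);q=c["rotation"].T@(np.array(p)-c["xyz"]);return c["fx"]*q[0]/q[2]+c["cx"],c["fy"]*q[1]/q[2]+c["cy"]
E
python3 - <<'E'
from h import *
t=cv2.imread("pics/top0.png");s=cv2.imread("pics/scene0.png")
def comps(im,x0,y0,x1,y1,thr):
    m=(im.max(2)<thr).astype(np.uint8)[y0:y1,x0:x1]
    n,l,st,c=cv2.connectedComponentsWithStats(m)
    out=[]
    for i in range(1,n):
        if st[i,4]>40:
            pts=np.argwhere(l==i)[:,::-1].astype(np.float32)
            r=cv2.minAreaRect(pts);out.append((r[0][0]+x0,r[0][1]+y0,r[1],r[2],st[i,4],c[i]+[x0,y0],cv2.boxPoints(r)+[x0,y0]))
    return out
for o in comps(t,195,240,285,300,95):
    print(np.round(o[:2],2),o[2:5],o[5]); 
    for p in o[6]: print("  ",plane("top",*p,0.131)[:2].round(4))
    print(" ctr",plane("top",*o[:2],0.131).round(4),plane("top",*o[5],0.131).round(4))
for u,v in [(228,168)]:
    print("bore",plane("top",360+(u+.5)/5-.5,210+(v+.5)/5-.5,.155))
for u,v in [(170,101)]:
    print("bore sc",plane("scene",190+(u+.5)/5-.5,190+(v+.5)/5-.5,.155))
print(tri((360+228.5/5-.5,210+168.5/5-.5),(190+170.5/5-.5,190+101.5/5-.5)))
# handle top corners in scene crop c
for u,v in [(372,131),(398,135),(352,240),(326,237)]:
    print(plane("scene",300+(u+.5)/4-.5,170+(v+.5)/4-.5,.131).round(4))
E
```

```text
bore [ 0.56489319 -0.20784979  0.155     ]
bore sc [ 0.56862073 -0.20828277  0.155     ]
(array([ 0.56547517, -0.20911263,  0.15185127]), np.float64(0.001526167449528789))
[0.447  0.1558 0.131 ]
[0.4476 0.1708 0.131 ]
[0.5367 0.1537 0.131 ]
[0.5371 0.1395 0.131 ]
```

Run:
```python
from h import *
t=cv2.imread("pics/top0.png");s=cv2.imread("pics/scene0.png")
print(t[270,264],t[275,248],t[260,272])
hsv=cv2.cvtColor(t,cv2.COLOR_BGR2HSV)
m=((t.max(2)<110)&(hsv[:,:,1]<110)).astype(np.uint8)
x0,y0=195,240
n,l,st,c=cv2.connectedComponentsWithStats(m[240:300,195:285])
for i in range(1,n):
    if st[i,4]<30: continue
    pts=np.argwhere(l==i)[:,::-1].astype(np.float32)
    r=cv2.minAreaRect(pts);print(r,st[i,4])
    W=np.array([plane("top",p[0]+x0,p[1]+y0,.131)[:2] for p in pts])
    r=cv2.minAreaRect((W*1000).astype(np.float32));print("  world mm",r, W.mean(0))
    u,sv,vt=np.linalg.svd(W-W.mean(0));print("  dir",vt[0],np.degrees(np.arctan2(vt[0][1],vt[0][0])))
# same in scene
m=((s.max(2)<45)).astype(np.uint8)
n,l,st,c=cv2.connectedComponentsWithStats(m[195:280,365:475])
for i in range(1,n):
    if st[i,4]>30: print(st[i],c[i]+[365,195])
# rings: metal ring in top
h=hsv[225:265,385:425]
# ellipse fit of the freehub rim & bore
for nm,im,(a,b,cc,d) in (("top",t,(388,228,420,258)),("scene",s,(205,198,245,235))):
    g=cv2.cvtColor(im[b:d,a:cc],cv2.COLOR_BGR2GRAY);print(nm);print(g)
```

```text
[ 68  81 106] [157 225 252] [ 64  99 154]
((13.623710632324219, 18.221649169921875), (4.975196361541748, 23.251428604125977), 23.96249008178711) 82
  world mm ((518.0089111328125, 298.8937072753906), (13.031373977661133, 59.98482131958008), 68.37596893310547) [0.51928981 0.30055815]
  dir [-0.92554441  0.37863908] 157.7505905078203
((41.19475173950195, 24.30207061767578), (5.701783657073975, 29.02726173400879), 23.498565673828125) 115
  world mm ((503.6340026855469, 226.73306274414062), (14.883729934692383, 74.8602294921875), 68.53118133544922) [0.50422977 0.22831351]
  dir [-0.92492209  0.38015672] 157.65660945999056
((69.11192321777344, 30.60642433166504), (6.168282508850098, 36.02448654174805), 9.865806579589844) 178
  world mm ((488.81787109375, 153.83889770507812), (16.008113861083984, 93.06689453125), 81.92984771728516) [0.48981678 0.15469012]
  dir [-0.98851448  0.15112619] 171.30780356590452
[ 16   7  19  38 338] [390.00295858 220.57100592]
[ 47  25  22  29 259] [422.5984556 234.       ]
[ 83  40  18  26 180] [456.22222222 247.36111111]
top
[[197 196 193 192 196 193 193 191 1
[... 3453 characters left out ...]
237 236 238 242 245 246 247 248 247 246 244
  241 237 230 229 229 231 233 235 233 219 191 176 172 172]
 [216 215 215 217 220 225 228 229 230 234 238 239 241 243 244 244 240 235
  233 226 212 208 214 222 227 231 228 210 188 177 170 172]
 [213 215 214 216 214 217 218 221 226 233 234 233 233 237 238 236 230 223
  220 217 210 207 208 213 213 205 197 188 179 174 173 174]
 [215 213 216 215 216 214 215 216 219 225 227 227 228 226 228 226 220 214
  214 217 214 214 213 215 209 193 183 175 172 170 172 171]]
scene
[[127 126 127 ... 138 140 140]
 [134 137 134 ... 133 133 132]
 [138 139 137 ... 133 131 130]
 ...
 [126 124 125 ... 177 176 177]
 [131 135 133 ... 176 180 179]
 [132 136 136 ... 183 180 179]]
```

Run:
```python
from h import *
t=cv2.imread("pics/top0.png");s=cv2.imread("pics/scene0.png")
# soft-weighted centroids of black bars (darkness vs wood) at own mid top heights
hsv=cv2.cvtColor(t,cv2.COLOR_BGR2HSV)
m=((t.max(2)<125)&(hsv[:,:,1]<125)).astype(np.uint8)
x0,y0=195,240
n,l,st,c=cv2.connectedComponentsWithStats(m[240:300,195:285])
zs=iter([.104,.116,.131])
P=[]
for i in sorted([i for i in range(1,n) if st[i,4]>30],key=lambda i:c[i][0]):
    z=next(zs)
    pts=np.argwhere(l==i)[:,::-1]+[x0,y0]
    W=np.array([plane("top",*p,z)[:2] for p in pts])
    r=cv2.minAreaRect((W*1000).astype(np.float32));P.append(W.mean(0));print(z,st[i,4],r,W.mean(0).round(4))
P=np.array(P);print(np.diff(P,axis=0),np.linalg.norm(np.diff(P,axis=0),axis=1))
# scene: handle blob black incl. side face; triangulate with extents
# stand top face in top view
m=((hsv[:,:,1]<140)&(t.min(2)>110)).astype(np.uint8);
mm=np.zeros_like(m);mm[240:292,195:283]=m[240:292,195:283]
cs,_=cv2.findContours(mm,0,2);pts=np.concatenate([k for k in cs if cv2.contourArea(k)>20])[:,0]
W=np.array([plane("top",*p,.055)[:2]*1000 for p in pts],np.float32)
r=cv2.minAreaRect(W);print("stand",r)
for p in cv2.boxPoints(r): print(p)
# yellow
m=cv2.inRange(hsv,(22,150,150),(35,255,255))
n,l,st,c=cv2.connectedComponentsWithStats(m)
for i in range(1,n):
    if st[i,4]>50: print("yellow",st[i],plane("top",*c[i],.12).round(3))
```

```text
0.104 121 ((519.6838989257812, 304.96875), (16.675235748291016, 64.9432373046875), 68.11660766601562) [0.5205 0.306 ]
0.116 160 ((503.8509216308594, 229.59487915039062), (17.86156463623047, 78.4912338256836), 69.8028564453125) [0.505  0.2302]
0.131 232 ((489.277099609375, 153.9195098876953), (18.235576629638672, 96.46928405761719), 81.30751037597656) [0.4895 0.1546]
[[-0.01549009 -0.07580011]
 [-0.01550378 -0.07564099]] [0.07736665 0.07721351]
stand ((505.60595703125, 234.40733337402344), (218.19996643066406, 59.85803985595703), 77.32708740234375)
[452.47116 134.53119]
[510.87094 121.39922]
[558.7407  334.28348]
[500.34097 347.41544]
yellow [291 277  41  11 337] [0.461 0.032 0.12 ]
yellow [219 311  40  20 349] [0.359 0.217 0.12 ]
```

```bash
python3 -m crank '[{"linear":[0,-0.0275,-0.024],"rot":[0,0,0]},{"linear":[0,-0.0275,-0.024],"rot":[0,0,0]},{"linear":[0,-0.0275,-0.024],"rot":[0,0,0]},{"linear":[0,-0.0275,-0.024],"rot":[0,0,0]},{"linear":[0,-0.0275,-0.024],"rot":[0,0,0]},{"linear":[0,-0.0275,-0.024],"rot":[0,0,0]},{"linear":[0,-0.0275,-0.024],"rot":[0,0,0]},{"linear":[0,-0.0275,-0.024],"rot":[0,0,0]},{"linear":[0,-0.0275,-0.024],"rot":[0,0,0]},{"linear":[0,-0.0275,-0.024],"rot":[0,0,0]},{"linear":[0,-0.0275,-0.024],"rot":[0,0,0]},{"linear":[0,-0.0275,-0.024],"rot":[0,0,0]}]' -0.2 60
python3 -m crank '[{"linear":[0,-0.0275,-0.024],"rot":[0,0,0]},{"linear":[0,-0.0275,-0.024],"rot":[0,0,0]},{"linear":[0,0,0],"rot":[-5,0,0]},{"linear":[0,0,0],"rot":[-5,0,0]},{"linear":[0,0,0],"rot":[-5,0,0]},{"linear":[0,0,0],"rot":[0,0,0]},{"linear":[0,0,0],"rot":[0,0,0]}]'
python3 - <<'E'
from h import *
s=bot.state();print(s["joint_positions"],s["ee_rot"].round(4))
E
```

```text
t: 1.1
tool_pos: [0.4583, 0.2189, 0.2311]
ee_rot: [[-0.0, -0.915, 0.404], [-0.0, 0.404, 0.915], [-1.0, 0.0, -0.0]]
contact_force: [1.1, -0.5, 0.0]
finger_gap: 0.601
t: 1.68
tool_pos: [0.4888, 0.1545, 0.231]
ee_rot: [[-0.001, -0.988, 0.156], [-0.0, 0.156, 0.988], [-1.0, 0.001, -0.0]]
contact_force: [0.8, 0.2, 0.6]
finger_gap: 0.597
[-28.79874882  11.59348814   7.61990409 110.02818109  -1.80062127
  58.52781454  60.65664534] [[-7.000e-04 -9.878e-01  1.556e-01]
 [-1.000e-04  1.556e-01  9.878e-01]
 [-1.000e+00  6.000e-04 -2.000e-04]]
```

Run:
```python
from h import *
s=bot.grab_frame("scene")[:,:,::-1]
cv2.imwrite("pics/s1.png",cv2.resize(s[120:290,320:480],None,fx=4.5,fy=3.5*4.5/3.5/1.3,interpolation=cv2.INTER_CUBIC)[:600])
cv2.imwrite("pics/t1.png",bot.grab_frame("top")[:,:,::-1])
```

```text
(no output)
```

View pics/s1.png

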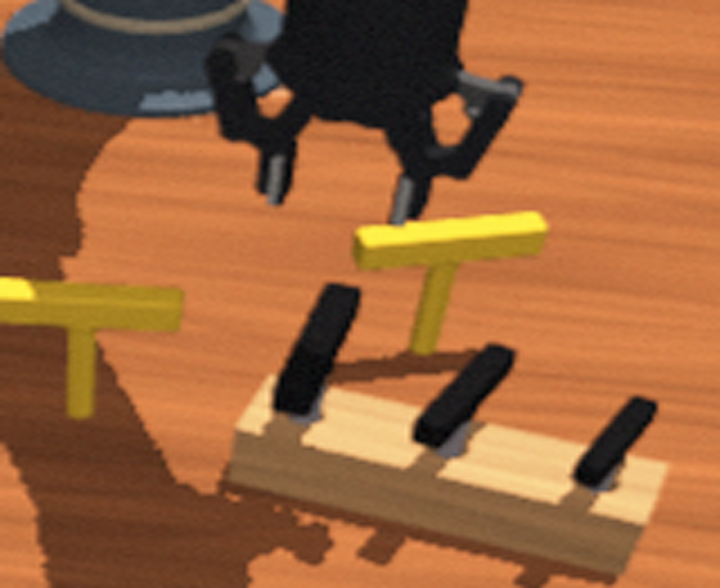

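View pics/t1.png

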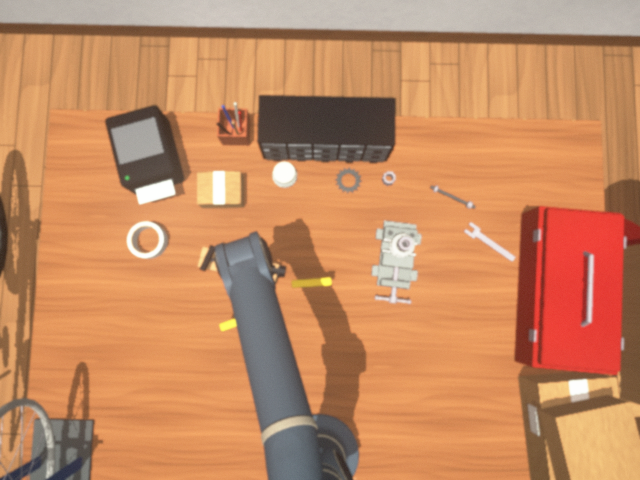

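```bash
python3 - <<'E'
from h import *
for z in (.231,.236,.241): print(z,proj("scene",[.4888,.1545,z]))
print(proj("scene",[.4888,.1545,.131]),proj("scene",[.4888,.1545,.118]))
E
python3 -m crank '[{"linear":[0.025,0,0],"rot":[0,0,0]},{"linear":[0.025,0,0],"rot":[0,0,0]},{"linear":[0.025,0,0],"rot":[0,0,0]},{"linear":[0.010,0,0],"rot":[0,0,0]},{"linear":[0,0,0],"rot":[0,0,0]},{"linear":[0,0,0],"rot":[0,0,0]}]'
python3 - <<'E'
from h import *
s=bot.grab_frame("scene")[:,:,::-1]
cv2.imwrite("pics/s2.png",cv2.resize(s[160:280,350:480],None,fx=5,fy=5,interpolation=cv2.INTER_CUBIC)[:600])
E
```

```text
0.231 (np.float64(394.9436643496057), np.float64(180.44805123900719))
0.236 (np.float64(395.1986314829554), np.float64(178.60167469848074))
0.241 (np.float64(395.4555163103856), np.float64(176.74141093525503))
(np.float64(390.21626482685826), np.float64(214.6821090244938)) (np.float64(389.64951223787034), np.float64(218.786319127348))
t: 2.28
tool_pos: [0.4893, 0.1549, 0.1465]
ee_rot: [[-0.0, -0.988, 0.154], [-0.0, 0.154, 0.988], [-1.0, 0.0, -0.0]]
contact_force: [-0.0, -0.4, 0.3]
finger_gap: 0.601
```

View pics/s2.png

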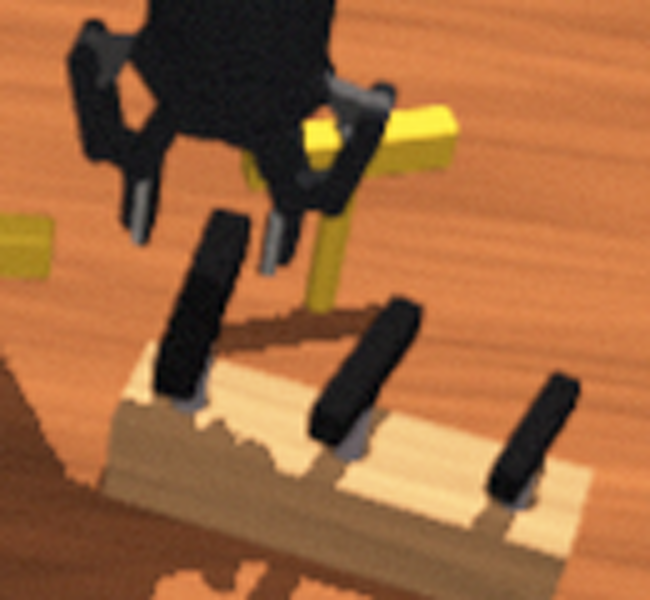

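```bash
python3 -m crank '[{"linear":[0.012,-0.0015,0],"rot":[0,0,0]},{"linear":[0.012,0,0],"rot":[0,0,0]},{"linear":[0.012,0,0],"rot":[0,0,0]},{"linear":[0.011,0,0],"rot":[0,0,0]},{"linear":[0,0,0],"rot":[0,0,0]},{"linear":[0,0,0],"rot":[0,0,0]}]'
python3 -m crank '[{"linear":[0,0,0],"rot":[0,0,0]},{"linear":[0,0,0],"rot":[0,0,0]},{"linear":[0,0,0],"rot":[0,0,0]},{"linear":[0,0,0],"rot":[0,0,0]},{"linear":[0,0,0],"rot":[0,0,0]},{"linear":[0,0,0],"rot":[0,0,0]}]' 1 60
python3 - <<'E'
from h import *
s=bot.grab_frame("scene")[:,:,::-1]
cv2.imwrite("pics/s3.png",cv2.resize(s[160:280,350:480],None,fx=5,fy=5,interpolation=cv2.INTER_CUBIC)[:600])
E
```

```text
t: 2.83
tool_pos: [0.4909, 0.1546, 0.0998]
ee_rot: [[0.001, -0.988, 0.153], [0.0, 0.153, 0.988], [-1.0, -0.0, 0.0]]
contact_force: [0.1, 0.1, 1.0]
finger_gap: 0.6
t: 3.33
tool_pos: [0.4914, 0.1547, 0.1003]
ee_rot: [[0.002, -0.988, 0.153], [0.001, 0.153, 0.988], [-1.0, -0.002, 0.001]]
contact_force: [0.1, -0.3, 6.8]
finger_gap: 0.228
```

View pics/s3.png

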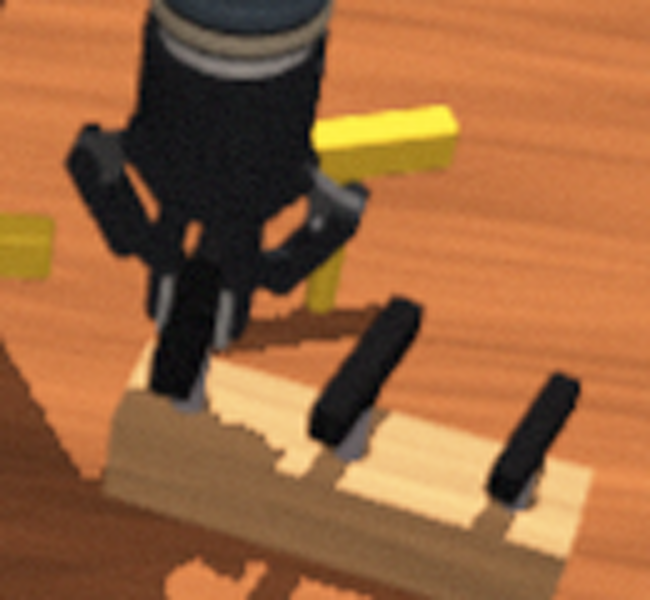

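```bash
python3 -m crank '[{"linear":[-0.006,0,0],"rot":[0,0,0]},{"linear":[-0.01,0,0],"rot":[0,0,0]},{"linear":[-0.015,0,0],"rot":[0,0,0]},{"linear":[-0.02,0,0],"rot":[0,0,0]},{"linear":[-0.02,0,0],"rot":[0,0,0]},{"linear":[-0.02,0,0],"rot":[0,0,0]},{"linear":[-0.02,0,0],"rot":[0,0,0]},{"linear":[-0.02,0,0],"rot":[0,0,0]},{"linear":[-0.02,0,0],"rot":[0,0,0]},{"linear":[-0.015,0,0],"rot":[0,0,0]},{"linear":[0,0,0],"rot":[0,0,0]},{"linear":[0,0,0],"rot":[0,0,0]}]'
python3 - <<'E'
from h import *
s=bot.grab_frame("scene")[:,:,::-1]
cv2.imwrite("pics/s4.png",cv2.resize(s[100:280,340:480],None,fx=4,fy=3.3,interpolation=cv2.INTER_CUBIC)[:600])
t=bot.grab_frame("top")[:,:,::-1]
cv2.imwrite("pics/t4.png",cv2.resize(t[210:310,200:330],None,fx=5,fy=5,interpolation=cv2.INTER_CUBIC))
print(bot.state()["moment"],bot.state()["contact_force"],bot.state()["joint_positions"])
E
```

```text
t: 4.38
tool_pos: [0.4902, 0.1542, 0.2656]
ee_rot: [[0.0, -0.988, 0.153], [0.0, 0.153, 0.988], [-1.0, -0.0, 0.0]]
contact_force: [0.3, -1.2, -2.7]
finger_gap: 0.222
[-0.00490228 -0.00319548  0.02838428] [ 0.10898095  0.32887387 -3.87014439] [-29.01395578   9.90817506   7.8600601  107.47721673  -1.51223096
  62.88675348  60.59789349]
```

View pics/s4.png

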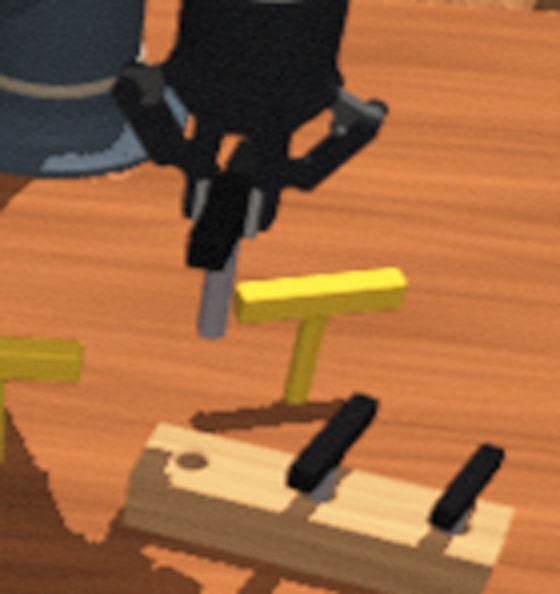

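View pics/t4.png

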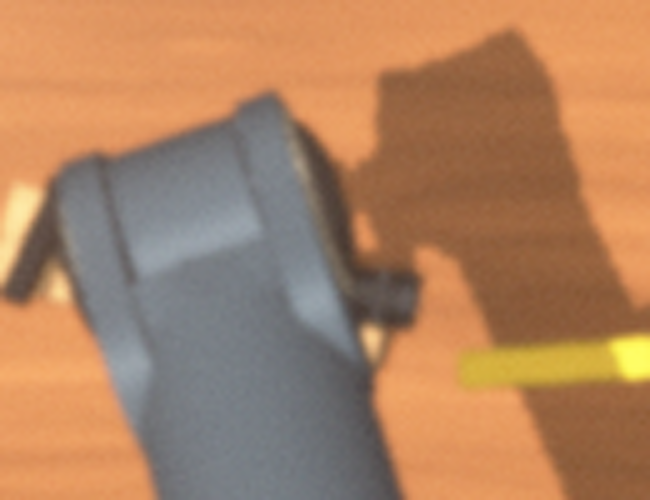

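Run:
```python
from h import *
print("slot",plane("scene",340+191.5/4-.5,100+462/3.3-.5,.055))
print("proj foot if under TCP",proj("scene",[.4902,.1542,.1755]),proj("scene",[.4902,.1542,.105+.1655]))
s=cv2.imread("pics/s4.png")
im=bot.grab_frame("scene")[:,:,::-1]
cv2.imwrite("pics/s5.png",cv2.resize(im[140:215,370:430],None,fx=8,fy=8,interpolation=cv2.INTER_CUBIC))
```

```text
slot [0.49452998 0.15590481 0.055     ]
proj foot if under TCP (np.float64(392.03478012002466), np.float64(200.4626318428993)) (np.float64(396.7995398642971), np.float64(165.88119237539223))
```

View pics/s5.png

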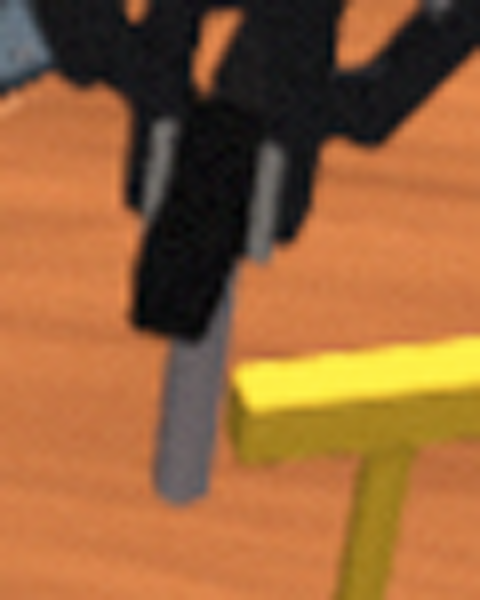

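```bash
python3 -m crank '[{"linear":[-0.001,-0.0065,-0.0173],"rot":[0,0,0]},{"linear":[0,-0.0131,-0.0346],"rot":[0,0,0]},{"linear":[0,-0.0131,-0.0346],"rot":[0,0,0]},{"linear":[0,-0.0131,-0.0346],"rot":[0,0,0]},{"linear":[0,-0.0131,-0.0346],"rot":[0,0,0]},{"linear":[0,-0.0131,-0.0346],"rot":[0,0,0]},{"linear":[0,-0.0131,-0.0346],"rot":[0,0,0]},{"linear":[0,-0.0131,-0.0346],"rot":[0,0,0]},{"linear":[0,-0.0131,-0.0346],"rot":[0,0,0]},{"linear":[0,-0.0131,-0.0346],"rot":[0,0,0]},{"linear":[0,-0.0065,-0.0173],"rot":[0,0,0]},{"linear":[0,0,0],"rot":[0,0,0]}]'
python3 -m crank '[{"linear":[0,0,0],"rot":[0,0,0]},{"linear":[0,0,0],"rot":[0,0,0]},{"linear":[0,0,0],"rot":[0,0,0]}]'
python3 - <<'E'
from h import *
s=bot.grab_frame("scene")[:,:,::-1]
cv2.imwrite("pics/s6r.png",s)
cv2.imwrite("pics/s6.png",cv2.resize(s[150:250,190:270],None,fx=6,fy=6,interpolation=cv2.INTER_CUBIC)[:600])
t=bot.grab_frame("top")[:,:,::-1]
cv2.imwrite("pics/t6.png",cv2.resize(t[200:300,350:450],None,fx=5,fy=5,interpolation=cv2.INTER_CUBIC))
s=bot.state()
print(s["moment"],s["contact_force"],s["joint_positions"],s["tool_pos"])
E
```

```text
t: 5.53
tool_pos: [0.5655, -0.214, 0.2647]
ee_rot: [[-0.003, -0.987, 0.162], [-0.004, 0.162, 0.987], [-1.0, 0.002, -0.004]]
contact_force: [-0.4, -0.4, -2.9]
finger_gap: 0.225
t: 5.78
tool_pos: [0.5668, -0.2056, 0.2655]
ee_rot: [[-0.001, -0.989, 0.151], [0.001, 0.151, 0.989], [-1.0, 0.002, 0.001]]
contact_force: [-0.2, 0.1, -2.4]
finger_gap: 0.225
[ 0.03633542 -0.00025313  0.01737736] [ 0.21923675  1.0159308  -2.65943223] [  0.13022908  18.94674084  20.67892365  96.60151068  -7.26467329
  65.80803126 104.08874905] [ 0.56694008 -0.2058887   0.26601068]
```

View pics/s6.png

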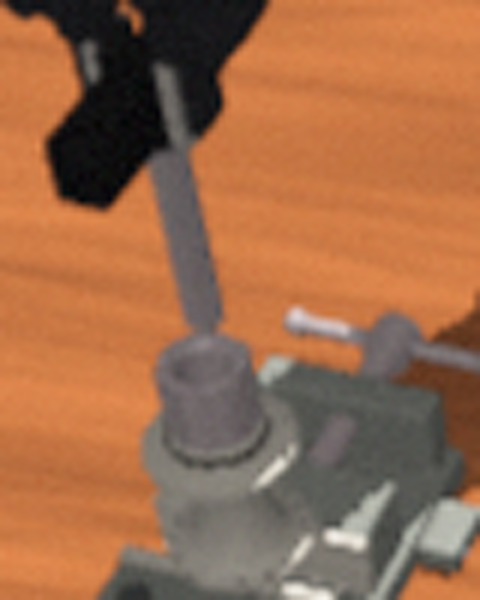

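View pics/t6.png

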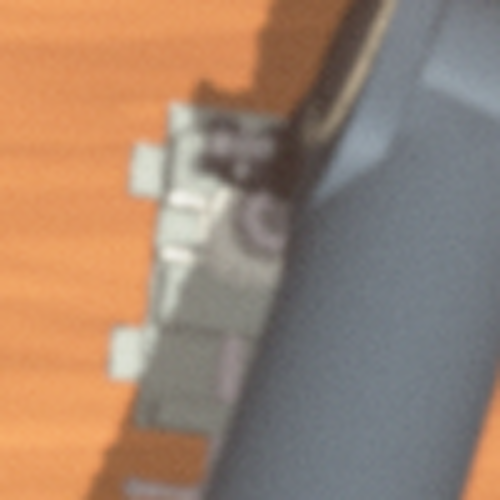

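Run:
```python
from h import *
im=bot.grab_frame("scene")[:,:,::-1]
s=bot.state();x,y,z=s["tool_pos"];print(s["tool_pos"],s["ee_rot"].round(4).tolist())
for zz in (z,z-.0903+.09,z-.0903):
    u,v=proj("scene",[x,y,zz]);print(zz,(u-190+.5)*6,(v-150+.5)*6)
cv2.imwrite("pics/s7.png",cv2.resize(im[130:215,190:255],None,fx=7,fy=7,interpolation=cv2.INTER_CUBIC))
for zz in (z,z-.0903): 
    u,v=proj("scene",[x,y,zz]);print(zz,(u-190+.5)*7,(v-130+.5)*7)
```

```text
[ 0.56691824 -0.20618086  0.26614314] [[-0.0003, -0.9885, 0.1513], [0.0007, 0.1513, 0.9885], [-1.0, 0.0004, 0.0006]]
0.26614313808757967 159.29074046584816 121.98915686054562
0.26584313808757964 159.44384628296677 122.68454857431936
0.17584313808757968 202.3983652189729 317.77979119368575
0.26614313808757967 185.8391972101562 282.32068300396986
0.17584313808757968 236.13142608880173 510.7430897259667
```

View pics/s7.png

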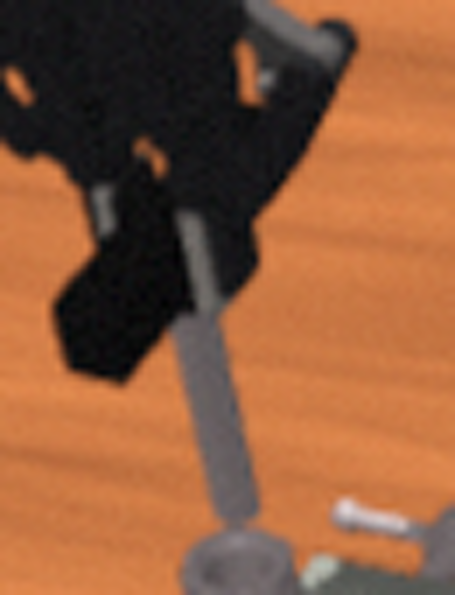

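Run:
```python
from h import *
def ring(c,r,n=72):
    a=np.linspace(0,2*np.pi,n);P=np.array([proj("scene",[c[0]+r*np.cos(t),c[1]+r*np.sin(t),c[2]]) for t in a]);return P
x,y=.5669,-.2062
P=(ring((x,y,.1758),.0056)-[190,130]+.5)*7;print("foot",P.min(0),P.max(0))
P=(ring((x,y,.1778),.0078)-[190,130]+.5)*7;print("hexlow",P.min(0),P.max(0))
im=cv2.imread("pics/scene0.png")
big=cv2.resize(im[198:240,200:250],None,fx=14,fy=14,interpolation=cv2.INTER_CUBIC)
for c,col in (((.5686,-.2083,.155),(0,255,0)),((.565,-.208,.155),(0,0,255))):
    for r in(.018,.01225):
        P=(ring(c,r)-[200,198]+.5)*14
        cv2.polylines(big,[P.astype(int)],True,col,1)
cv2.imwrite("pics/ring.png",big)
t=cv2.imread("pics/top0.png")
big=cv2.resize(t[222:266,382:430],None,fx=13,fy=13,interpolation=cv2.INTER_CUBIC)
for c,col in (((.5686,-.2083,.155),(0,255,0)),((.565,-.208,.155),(0,0,255))):
    for r in(.018,.01225):
        a=np.linspace(0,6.28,72)
        P=(np.array([proj("top",[c[0]+r*np.cos(q),c[1]+r*np.sin(q),c[2]]) for q in a])-[382,222]+.5)*13
        cv2.polylines(big,[P.astype(int)],True,col,1)
cv2.imwrite("pics/ringt.png",big)
```

```text
foot [217.9879844  498.62236017] [254.2124639  523.06805704]
hexlow [209.78192296 489.12567007] [260.30994455 523.17575265]
```

View pics/ring.png

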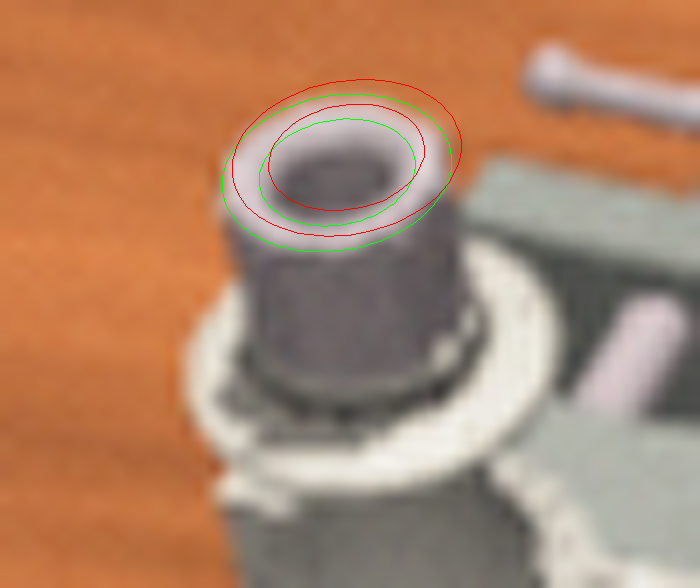

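View pics/ringt.png

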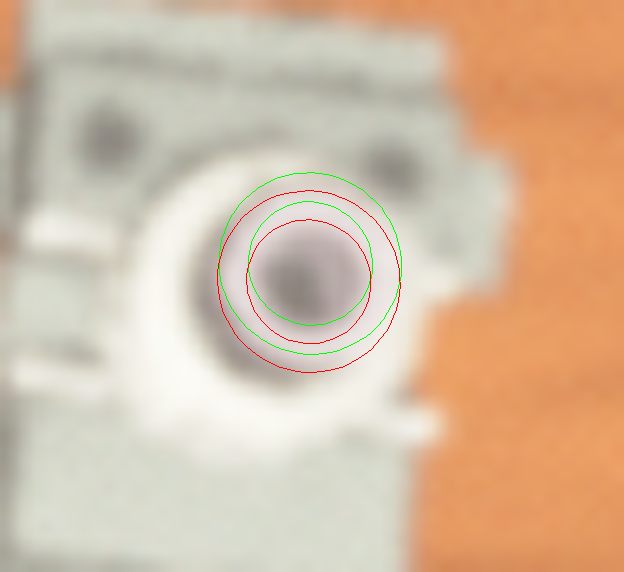

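```bash
python3 -m crank '[{"linear":[0.006,-0.0013,-0.0016],"rot":[0,0,0]},{"linear":[0.008,0,0],"rot":[0,0,0]},{"linear":[0.005,0,0],"rot":[0,0,0]},{"linear":[0,0,0],"rot":[0,0,0]},{"linear":[0,0,0],"rot":[0,0,0]},{"linear":[0,0,0],"rot":[0,0,0]}]'
python3 - <<'E'
from h import *
im=bot.grab_frame("scene")[:,:,::-1]
print(bot.state()["tool_pos"],bot.state()["contact_force"])
cv2.imwrite("pics/s8.png",cv2.resize(im[150:240,190:255],None,fx=6.5,fy=6.5,interpolation=cv2.INTER_CUBIC))
E
```

```text
t: 6.43
tool_pos: [0.568, -0.2094, 0.2472]
ee_rot: [[-0.0, -0.988, 0.153], [0.0, 0.153, 0.988], [-1.0, 0.0, 0.0]]
contact_force: [0.7, -0.5, -1.7]
finger_gap: 0.218
[ 0.56805859 -0.20949728  0.2474546 ] [ 0.05967295 -0.13706928 -2.05960393]
```

View pics/s8.png

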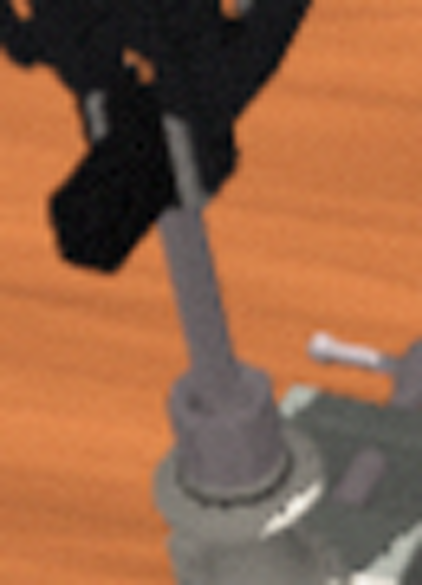

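Run:
```python
from h import *
im=bot.grab_frame("scene")[:,:,::-1]
x,y,z=bot.state()["tool_pos"]
big=cv2.resize(im[190:225,205:245],None,fx=16,fy=16,interpolation=cv2.INTER_CUBIC)
big=cv2.convertScaleAbs(big,alpha=1.6,beta=10)
raw=big.copy()
def ring(c,r,col):
    a=np.linspace(0,6.283,73)
    P=(np.array([proj("scene",[c[0]+r*np.cos(q),c[1]+r*np.sin(q),c[2]]) for q in a])-[205,190]+.5)*16
    cv2.polylines(big,[P.astype(int)],True,col,1)
ring((.5686,-.2083,.155),.018,(0,255,0));ring((.5686,-.2083,.155),.01225,(0,255,0))
ring((x,y,z-.0903),.0056,(0,0,255));ring((x,y,z-.0883),.0078,(0,0,255));ring((x,y,z-.06),.0076,(255,255,0))
cv2.imwrite("pics/s9.png",np.hstack([big[:,:]])); cv2.imwrite("pics/s9r.png",raw)
```

View pics/s9.png

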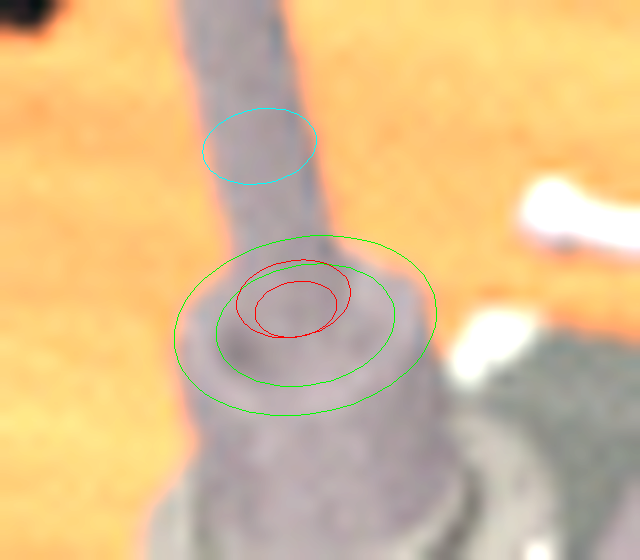

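View pics/s9r.png

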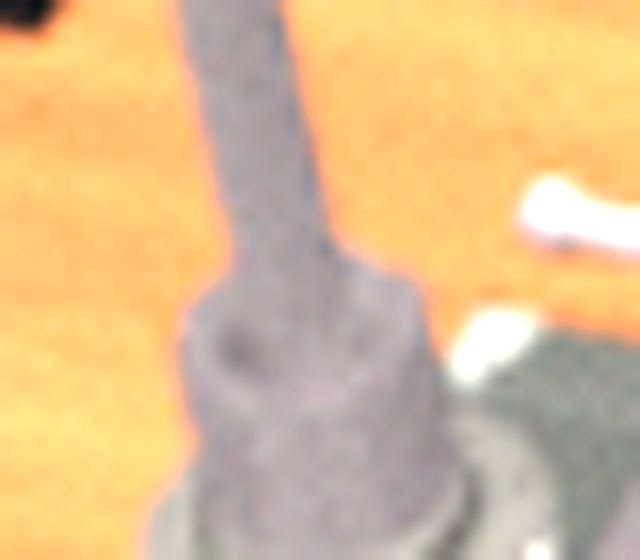

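```bash
python3 -m crank '[{"linear":[0.002,0,0.0008],"rot":[0,0,0]},{"linear":[0.002,0,0],"rot":[0,0,0]},{"linear":[0.001,0,0],"rot":[0,0,0]},{"linear":[0,0,0],"rot":[0,0,0]},{"linear":[0,0,0],"rot":[0,0,0]}]'
```

```text
t: 6.95
tool_pos: [0.568, -0.2085, 0.2421]
ee_rot: [[-0.0, -0.988, 0.153], [0.0, 0.153, 0.988], [-1.0, 0.0, 0.0]]
contact_force: [1.1, -0.3, -2.6]
finger_gap: 0.228
```

```bash
python3 -m crank '[{"linear":[0.002,0,0],"rot":[0,0,0]},{"linear":[0.002,0,0],"rot":[0,0,0]},{"linear":[0,0,0],"rot":[0,0,0]},{"linear":[0,0,0],"rot":[0,0,0]}]'
python3 -m crank '[{"linear":[0.002,0,0],"rot":[0,0,0]},{"linear":[0.002,0,0],"rot":[0,0,0]},{"linear":[0,0,0],"rot":[0,0,0]},{"linear":[0,0,0],"rot":[0,0,0]}]'
```

```text
t: 7.28
tool_pos: [0.5679, -0.2085, 0.238]
ee_rot: [[-0.0, -0.988, 0.153], [0.0, 0.153, 0.988], [-1.0, 0.0, 0.0]]
contact_force: [-0.6, 0.0, -2.4]
finger_gap: 0.224
t: 7.62
tool_pos: [0.5679, -0.2085, 0.234]
ee_rot: [[-0.0, -0.988, 0.153], [0.0, 0.153, 0.988], [-1.0, 0.0, 0.0]]
contact_force: [0.7, -0.3, -2.5]
finger_gap: 0.225
```

```bash
python3 -m crank '[{"linear":[0.002,0,0],"rot":[0,0,0]},{"linear":[0.002,0,0],"rot":[0,0,0]},{"linear":[0.002,0,0],"rot":[0,0,0]},{"linear":[0.001,0,0],"rot":[0,0,0]},{"linear":[0,0,0],"rot":[0,0,0]},{"linear":[0,0,0],"rot":[0,0,0]}]'
python3 -m crank '[{"linear":[0.001,0,0],"rot":[0,0,0]},{"linear":[0.001,0,0],"rot":[0,0,0]},{"linear":[0,0,0],"rot":[0,0,0]},{"linear":[0,0,0],"rot":[0,0,0]}]'
python3 -c "
from plant import bot
s=bot.state();print(s['contact_force'],s['moment'],s['tool_pos'])"
```

```text
t: 8.12
tool_pos: [0.568, -0.2086, 0.2271]
ee_rot: [[-0.0, -0.988, 0.153], [0.0, 0.153, 0.988], [-1.0, 0.0, 0.0]]
contact_force: [-0.4, 0.5, -2.3]
finger_gap: 0.222
t: 8.45
tool_pos: [0.568, -0.2085, 0.2252]
ee_rot: [[-0.0, -0.988, 0.153], [0.0, 0.153, 0.988], [-1.0, 0.0, 0.0]]
contact_force: [0.8, 0.9, -2.3]
finger_gap: 0.224
[ 0.77416095  0.85238891 -2.34517862] [-0.00347995  0.01894533 -0.0575183 ] [ 0.56797269 -0.20854802  0.22519457]
```

```bash
for i in 1; do python3 -m crank '[{"linear":[0.001,0,0],"rot":[0,0,0]},{"linear":[0.0005,0,0],"rot":[0,0,0]},{"linear":[0,0,0],"rot":[0,0,0]},{"linear":[0,0,0],"rot":[0,0,0]}]'; done
python3 -m crank '[{"linear":[0.0005,0,0],"rot":[0,0,0]},{"linear":[0.0005,0,0],"rot":[0,0,0]},{"linear":[0,0,0],"rot":[0,0,0]},{"linear":[0,0,0],"rot":[0,0,0]}]'
```

```text
t: 8.78
tool_pos: [0.568, -0.2086, 0.2237]
ee_rot: [[-0.0, -0.988, 0.153], [0.0, 0.153, 0.988], [-1.0, 0.0, 0.0]]
contact_force: [0.5, -0.5, -2.1]
finger_gap: 0.224
t: 9.12
tool_pos: [0.568, -0.2086, 0.2227]
ee_rot: [[-0.0, -0.988, 0.153], [0.0, 0.153, 0.988], [-1.0, 0.0, 0.0]]
contact_force: [0.6, 0.1, -2.2]
finger_gap: 0.222
```

```bash
python3 -m crank '[{"linear":[0.0005,0,0],"rot":[0,0,0]},{"linear":[0.0005,0,0],"rot":[0,0,0]},{"linear":[0,0,0],"rot":[0,0,0]},{"linear":[0,0,0],"rot":[0,0,0]}]'
python3 -m crank '[{"linear":[0.0005,0,0],"rot":[0,0,0]},{"linear":[0,0,0],"rot":[0,0,0]},{"linear":[0,0,0],"rot":[0,0,0]}]'
python3 -m crank '[{"linear":[0.0005,0,0],"rot":[0,0,0]},{"linear":[0,0,0],"rot":[0,0,0]},{"linear":[0,0,0],"rot":[0,0,0]}]'
```

```text
t: 9.45
tool_pos: [0.5681, -0.2088, 0.2219]
ee_rot: [[0.0, -0.988, 0.154], [-0.0, 0.154, 0.988], [-1.0, -0.0, -0.0]]
contact_force: [1.1, -0.4, -1.7]
finger_gap: 0.222
t: 9.7
tool_pos: [0.5681, -0.2089, 0.2215]
ee_rot: [[0.0, -0.988, 0.154], [-0.0, 0.154, 0.988], [-1.0, -0.0, -0.0]]
contact_force: [0.4, -0.6, -0.8]
finger_gap: 0.223
t: 9.95
tool_pos: [0.5682, -0.2089, 0.2213]
ee_rot: [[0.001, -0.988, 0.154], [-0.0, 0.154, 0.988], [-1.0, -0.001, -0.0]]
contact_force: [-1.2, -0.9, 1.6]
finger_gap: 0.227
```

```bash
python3 -m crank '[{"linear":[0.0006,0,0],"rot":[0,0,0]},{"linear":[0,0,0],"rot":[2,0,0]},{"linear":[0,0,0],"rot":[2,0,0]},{"linear":[0,0,0],"rot":[2,0,0]},{"linear":[0,0,0],"rot":[0,0,0]}]'
python3 -m crank '[{"linear":[0,0,0],"rot":[2,0,0]},{"linear":[0,0,0],"rot":[2,0,0]},{"linear":[0,0,0],"rot":[2,0,0]},{"linear":[0,0,0],"rot":[0,0,0]}]'
python3 -c "
from plant import bot
s=bot.state();print(s['contact_force'],s['moment'],s['tool_pos'])"
```

```text
t: 10.37
tool_pos: [0.568, -0.209, 0.2209]
ee_rot: [[0.0, -0.967, 0.257], [-0.0, 0.257, 0.967], [-1.0, -0.001, -0.0]]
contact_force: [-0.9, -0.4, 4.9]
finger_gap: 0.227
t: 10.7
tool_pos: [0.568, -0.2091, 0.2208]
ee_rot: [[0.0, -0.935, 0.356], [-0.001, 0.356, 0.935], [-1.0, -0.001, -0.0]]
contact_force: [-1.2, -1.3, 5.0]
finger_gap: 0.222
[-1.22409678 -1.32098923  5.03334088] [-0.33409025  0.66238829  0.03413314] [ 0.56796502 -0.20907533  0.2208263 ]
```

```bash
python3 -m crank '[{"linear":[0,0,0],"rot":[2,0,0]},{"linear":[0,0,0],"rot":[2,0,0]},{"linear":[0,0,0],"rot":[2,0,0]},{"linear":[0,0,0],"rot":[2,0,0]},{"linear":[0,0,0],"rot":[0,0,0]}]'
python3 -m crank '[{"linear":[0,0,0],"rot":[2,0,0]},{"linear":[0,0,0],"rot":[2,0,0]},{"linear":[0,0,0],"rot":[2,0,0]},{"linear":[0,0,0],"rot":[2,0,0]},{"linear":[0,0,0],"rot":[0,0,0]}]'
python3 -c "
from plant import bot
s=bot.state();print(s['contact_force'],s['moment'],s['tool_pos'])"
```

```text
t: 11.12
tool_pos: [0.5678, -0.2091, 0.2208]
ee_rot: [[-0.0, -0.876, 0.482], [-0.001, 0.482, 0.876], [-1.0, -0.0, -0.001]]
contact_force: [-2.1, -0.7, 4.9]
finger_gap: 0.228
t: 11.53
tool_pos: [0.5676, -0.2092, 0.2206]
ee_rot: [[-0.0, -0.8, 0.6], [-0.001, 0.6, 0.8], [-1.0, -0.0, -0.001]]
contact_force: [-2.7, -2.6, 5.4]
finger_gap: 0.224
[-2.72206103 -2.55094863  5.4154268 ] [-0.52710312  0.63300594  0.00961808] [ 0.56764293 -0.20922472  0.22056846]
```

```bash
python3 -m crank '[{"linear":[0,0.0001,-0.0005],"rot":[2,0,0]},{"linear":[0,0,0],"rot":[2,0,0]},{"linear":[0,0,0],"rot":[2,0,0]},{"linear":[0,0,0],"rot":[2,0,0]},{"linear":[0,0,0],"rot":[0,0,0]}]'
python3 -m crank '[{"linear":[0,0,0],"rot":[2,0,0]},{"linear":[0,0,0],"rot":[2,0,0]},{"linear":[0,0,0],"rot":[2,0,0]},{"linear":[0,0,0],"rot":[2,0,0]},{"linear":[0,0,0],"rot":[0,0,0]}]'
python3 -c "
from plant import bot
s=bot.state();print(s['contact_force'],s['moment'],s['tool_pos'])"
```

```text
t: 11.95
tool_pos: [0.5672, -0.2095, 0.2193]
ee_rot: [[-0.001, -0.709, 0.705], [-0.001, 0.705, 0.709], [-1.0, 0.0, -0.002]]
contact_force: [-0.9, -2.6, -2.9]
finger_gap: 0.224
t: 12.37
tool_pos: [0.567, -0.2096, 0.2193]
ee_rot: [[-0.002, -0.605, 0.796], [-0.001, 0.796, 0.605], [-1.0, 0.0, -0.002]]
contact_force: [-0.9, -3.2, -3.2]
finger_gap: 0.225
[-0.86990187 -3.21795292 -3.2352088 ] [-1.08656216  0.28661035  0.04638759] [ 0.56701501 -0.20955136  0.21928347]
```

```bash
python3 -m crank '[{"linear":[0.0005,0,0],"rot":[0,0,0]},{"linear":[0.0005,0,0],"rot":[0,0,0]},{"linear":[0,0,0],"rot":[0,0,0]}]'
python3 -m crank '[{"linear":[0.0005,0,0],"rot":[0,0,0]},{"linear":[0.0005,0,0],"rot":[0,0,0]},{"linear":[0,0,0],"rot":[0,0,0]}]'
python3 -c "
from plant import bot
s=bot.state();print(s['contact_force'],s['moment'],s['tool_pos'])"
```

```text
t: 12.62
tool_pos: [0.5671, -0.2096, 0.2192]
ee_rot: [[-0.001, -0.605, 0.796], [-0.001, 0.796, 0.605], [-1.0, 0.0, -0.001]]
contact_force: [-3.1, -3.8, -0.0]
finger_gap: 0.221
t: 12.87
tool_pos: [0.5673, -0.2096, 0.2187]
ee_rot: [[-0.0, -0.604, 0.797], [-0.001, 0.797, 0.604], [-1.0, -0.0, -0.0]]
contact_force: [-2.9, -4.3, 2.6]
finger_gap: 0.225
[-2.87537978 -4.31766088  2.595697  ] [-1.28323097  1.03043029  0.03192931] [ 0.56733066 -0.20958637  0.21872897]
```

```bash
python3 -m crank '[{"linear":[0,-0.0003,-0.0007],"rot":[-1.5,0,0]},{"linear":[0.0003,0,0],"rot":[0,0,0]},{"linear":[0,0,0],"rot":[0,0,0]},{"linear":[0,0,0],"rot":[0,0,0]}]'
python3 -c "
from plant import bot
s=bot.state();print(s['contact_force'],s['moment'],s['tool_pos'])"
```

```text
t: 13.2
tool_pos: [0.5673, -0.2097, 0.2182]
ee_rot: [[0.0, -0.625, 0.781], [-0.0, 0.781, 0.625], [-1.0, -0.0, 0.0]]
contact_force: [-3.2, -3.8, 3.6]
finger_gap: 0.221
[-3.19665685 -3.7671168   3.64857494] [-1.05930511  0.89886273  0.01828089] [ 0.56730144 -0.20974794  0.21817324]
```

```bash
python3 -m crank '[{"linear":[0,-0.0003,-0.0010],"rot":[0,0,0]},{"linear":[0.0005,0,0],"rot":[0,0,0]},{"linear":[0.0005,0,0],"rot":[0,0,0]},{"linear":[0,0,0],"rot":[0,0,0]}]'
python3 -c "
from plant import bot
s=bot.state();print(s['contact_force'],s['moment'],s['tool_pos'])"
```

```text
t: 13.53
tool_pos: [0.5671, -0.21, 0.217]
ee_rot: [[0.001, -0.625, 0.78], [0.0, 0.78, 0.625], [-1.0, -0.0, 0.001]]
contact_force: [-2.4, -1.0, 4.0]
finger_gap: 0.225
[-2.44749339 -1.04551705  4.00660054] [-0.65052774  0.55802866  0.04496822] [ 0.56710234 -0.21001132  0.21698706]
```

```bash
python3 -m crank '[{"linear":[0.0005,0,-0.0004],"rot":[0,0,0]},{"linear":[0.0005,0,0],"rot":[0,0,0]},{"linear":[0.0005,0,0],"rot":[0,0,0]},{"linear":[0,0,0],"rot":[0,0,0]}]'
python3 -m crank '[{"linear":[0.0005,0,0],"rot":[0,0,0]},{"linear":[0.0005,0,0],"rot":[0,0,0]},{"linear":[0,0,0],"rot":[0,0,0]},{"linear":[0,0,0],"rot":[0,0,0]}]'
python3 -c "
from plant import bot
s=bot.state();print(s['contact_force'],s['moment'],s['tool_pos'])"
```

```text
t: 13.87
tool_pos: [0.567, -0.2101, 0.2158]
ee_rot: [[0.001, -0.625, 0.78], [0.001, 0.78, 0.625], [-1.0, -0.0, 0.002]]
contact_force: [-1.8, -1.3, 5.2]
finger_gap: 0.224
t: 14.2
tool_pos: [0.5671, -0.2102, 0.2151]
ee_rot: [[0.002, -0.625, 0.78], [0.001, 0.78, 0.625], [-1.0, -0.0, 0.002]]
contact_force: [-1.2, -2.2, 7.0]
finger_gap: 0.222
[-1.17408776 -2.21966797  7.02109297] [-0.42249392  0.63214749  0.05979577] [ 0.56709994 -0.210188    0.21510481]
```

```bash
python3 -m crank '[{"linear":[-0.0004,0,0],"rot":[2,0,0]},{"linear":[0,0,0],"rot":[2,0,0]},{"linear":[0,0,0],"rot":[2,0,0]},{"linear":[0,0,0],"rot":[0,0,0]}]'
python3 -c "
from plant import bot
s=bot.state();print(s['contact_force'],s['moment'],s['tool_pos'])"
python3 -m crank '[{"linear":[0,0,0],"rot":[2,0,0]},{"linear":[0,0,0],"rot":[2,0,0]},{"linear":[0,0,0],"rot":[2,0,0]},{"linear":[0,0,0],"rot":[0,0,0]}]'
python3 -c "
from plant import bot
s=bot.state();print(s['contact_force'],s['moment'],s['tool_pos'])"
```

```text
t: 14.53
tool_pos: [0.5669, -0.2101, 0.2151]
ee_rot: [[0.001, -0.539, 0.842], [0.001, 0.842, 0.539], [-1.0, -0.0, 0.001]]
contact_force: [-1.1, -2.0, 5.8]
finger_gap: 0.225
[-1.07857552 -2.02668905  5.80194475] [-0.44105874  0.56870748  0.05665293] [ 0.56694622 -0.21012014  0.21513477]
t: 14.87
tool_pos: [0.5669, -0.2101, 0.2151]
ee_rot: [[0.001, -0.448, 0.894], [0.001, 0.894, 0.448], [-1.0, 0.0, 0.001]]
contact_force: [-2.2, -2.0, 5.7]
finger_gap: 0.225
[-2.1862854  -2.02693808  5.71436148] [-0.44125248  0.63291865  0.05849795] [ 0.56686199 -0.21009379  0.2151132 ]
```

```bash
cat > m.py <<'E'
from plant import bot
import numpy as np
s=bot.state();R=s['ee_rot'];print('F',s['contact_force'].round(2),'M',s['moment'].round(3),'z',s['tool_pos'].round(4),'az',np.degrees(np.arctan2(R[1,2],R[0,2])).round(2),'q7',s['joint_positions'][6].round(1))
E
python3 -m crank '[{"linear":[0,0,0],"rot":[1.5,0,0]},{"linear":[0,0,0],"rot":[1.5,0,0]},{"linear":[0,0,0],"rot":[0,0,0]}]' >/dev/null; python3 m.py
python3 -m crank '[{"linear":[0,0,0],"rot":[1.5,0,0]},{"linear":[0,0,0],"rot":[1.5,0,0]},{"linear":[0,0,0],"rot":[0,0,0]}]' >/dev/null; python3 m.py
python3 -m crank '[{"linear":[0,0,0],"rot":[1.5,0,0]},{"linear":[0,0,0],"rot":[1.5,0,0]},{"linear":[0,0,0],"rot":[0,0,0]}]' >/dev/null; python3 m.py
```

```text
F [-2.25 -2.18  6.17] M [-0.412  0.678  0.006] z [ 0.5668 -0.2101  0.2151] az 23.66 q7 53.3
F [-1.76 -1.17  5.24] M [-0.358  0.633  0.02 ] z [ 0.5668 -0.2101  0.2151] az 20.66 q7 50.6
F [-2.45 -0.17  6.6 ] M [-0.406  0.655  0.035] z [ 0.5668 -0.2101  0.2151] az 17.66 q7 47.9
```

```bash
python3 -m crank '[{"linear":[0,0,0],"rot":[1.5,0,0]},{"linear":[0,0,0],"rot":[1.5,0,0]},{"linear":[0,0,0],"rot":[0,0,0]}]' >/dev/null; python3 m.py
python3 -m crank '[{"linear":[0,0,0],"rot":[1.5,0,0]},{"linear":[0,0,0],"rot":[1.5,0,0]},{"linear":[0,0,0],"rot":[0,0,0]}]' >/dev/null; python3 m.py
```

```text
F [-1.98 -1.2   5.89] M [-0.319  0.711  0.061] z [ 0.5667 -0.21    0.2151] az 14.66 q7 45.3
F [-3.28 -0.5   5.99] M [-0.385  0.708  0.062] z [ 0.5667 -0.21    0.2151] az 11.66 q7 42.6
```

```bash
python3 -m crank '[{"linear":[0,0,0],"rot":[1.5,0,0]},{"linear":[0,0,0],"rot":[1.5,0,0]},{"linear":[0,0,0],"rot":[0,0,0]}]' >/dev/null; python3 m.py
```

```text
F [-2.35 -1.18  6.34] M [-0.301  0.719  0.172] z [ 0.5667 -0.21    0.2151] az 8.68 q7 39.9
```

```bash
python3 -m crank '[{"linear":[0,0,0],"rot":[0,0,0]},{"linear":[0,0,0],"rot":[0,0,0]}]' >/dev/null; python3 m.py
python3 -m crank '[{"linear":[0,0,0],"rot":[0.5,0,0]},{"linear":[0,0,0],"rot":[0,0,0]},{"linear":[0,0,0],"rot":[0,0,0]}]' >/dev/null; python3 m.py
```

```text
F [-1.87 -1.15  6.67] M [-0.364  0.763  0.167] z [ 0.5666 -0.21    0.215 ] az 8.73 q7 40.0
F [-2.84 -1.75  6.13] M [-0.39   0.72   0.194] z [ 0.5666 -0.21    0.215 ] az 8.24 q7 39.5
```

```bash
python3 -m crank '[{"linear":[0,0,0],"rot":[0.5,0,0]},{"linear":[0,0,0],"rot":[0,0,0]},{"linear":[0,0,0],"rot":[0,0,0]}]' >/dev/null; python3 m.py
```

```text
F [-1.57 -0.86  5.75] M [-0.363  0.721  0.217] z [ 0.5666 -0.21    0.215 ] az 7.74 q7 39.1
```

```bash
python3 -m crank '[{"linear":[0,0,0],"rot":[-1.8,0,0]},{"linear":[0,0,0],"rot":[-1.8,0,0]},{"linear":[-0.0005,0,0],"rot":[0,0,0]},{"linear":[0,0,0],"rot":[0,0,0]}]' >/dev/null; python3 m.py
python3 -m crank '[{"linear":[-0.0005,0,0],"rot":[0,0,0]},{"linear":[-0.0005,0,0],"rot":[0,0,0]},{"linear":[-0.0005,0,0],"rot":[0,0,0]},{"linear":[0,0,0],"rot":[0,0,0]}]' >/dev/null; python3 m.py
```

```text
F [-0.78 -1.4   1.25] M [-0.31   0.258  0.026] z [ 0.5666 -0.21    0.2149] az 11.26 q7 42.2
F [  2.61  -2.16 -11.44] M [-0.448 -0.725  0.054] z [ 0.5663 -0.2098  0.2152] az 11.29 q7 42.2
```

Run:
```python
from h import *
im=bot.grab_frame("scene")[:,:,::-1]
cv2.imwrite("pics/s10.png",cv2.resize(im[130:250,180:270],None,fx=5,fy=5,interpolation=cv2.INTER_CUBIC))
```

```text
(no output)
```

View pics/s10.png

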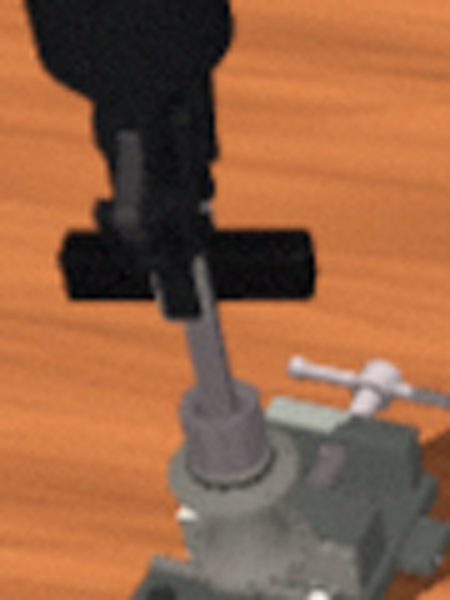

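```bash
python3 -m crank '[{"linear":[0,-0.0003,0.0003],"rot":[-1,0,0]},{"linear":[-0.0005,0,0],"rot":[0,0,0]},{"linear":[0,0,0],"rot":[0,0,0]}]' >/dev/null; python3 m.py
python3 -m crank '[{"linear":[-0.0005,0,0],"rot":[0,0,0]},{"linear":[-0.0005,0,0],"rot":[0,0,0]},{"linear":[0,0,0],"rot":[0,0,0]}]' >/dev/null; python3 m.py
```

```text
F [-0.16  0.76 -5.44] M [ 0.104 -0.106  0.045] z [ 0.5665 -0.2103  0.2173] az 12.29 q7 43.1
F [-0.45  2.14 -3.93] M [ 0.336  0.15  -0.056] z [ 0.5665 -0.2105  0.2186] az 12.28 q7 43.1
```

```bash
python3 -m crank '[{"linear":[-0.001,0,0],"rot":[0,0,0]},{"linear":[-0.001,0,0],"rot":[0,0,0]},{"linear":[-0.001,0,0],"rot":[0,0,0]},{"linear":[0,0,0],"rot":[0,0,0]}]' >/dev/null; python3 m.py
python3 -m crank '[{"linear":[-0.001,0,0],"rot":[0,0,0]},{"linear":[-0.002,0,0],"rot":[0,0,0]},{"linear":[-0.002,0,0],"rot":[0,0,0]},{"linear":[0,0,0],"rot":[0,0,0]}]' >/dev/null; python3 m.py
```

```text
F [-0.65  1.02 -1.29] M [0.271 0.157 0.014] z [ 0.5672 -0.2114  0.2222] az 12.27 q7 42.9
F [ 0.13 -0.3  -3.13] M [-0.014 -0.037 -0.027] z [ 0.5671 -0.2114  0.227 ] az 12.26 q7 42.8
```

```bash
python3 -m crank '[{"linear":[-0.004,0,0],"rot":[0,0,0]},{"linear":[-0.006,0,0],"rot":[0,0,0]},{"linear":[-0.008,0,0],"rot":[0,0,0]},{"linear":[-0.01,0,0],"rot":[0,0,0]},{"linear":[-0.008,0,0],"rot":[0,0,0]},{"linear":[-0.005,0,0],"rot":[-3,0,0]},{"linear":[0,0,0],"rot":[-6,0,0]},{"linear":[0,0,0],"rot":[-6,0,0]},{"linear":[0,0,0],"rot":[-6,0,0]},{"linear":[0,0,0],"rot":[-6,0,0]},{"linear":[0,0,0],"rot":[-6,0,0]},{"linear":[0,0,0],"rot":[-6,0,0]}]' >/dev/null; python3 m.py
python3 -m crank '[{"linear":[0,0,0],"rot":[-6,0,0]},{"linear":[0,0,0],"rot":[-6,0,0]},{"linear":[0,0,0],"rot":[-6,0,0]},{"linear":[0,0,0],"rot":[-6,0,0]},{"linear":[0,0,0],"rot":[-4,0,0]},{"linear":[0,0,0],"rot":[-2,0,0]},{"linear":[0,0,0],"rot":[0,0,0]},{"linear":[0,0,0],"rot":[0,0,0]}]' >/dev/null; python3 m.py
python3 - <<'E'
from h import *
im=bot.grab_frame("scene")[:,:,::-1]
cv2.imwrite("pics/s11.png",cv2.resize(im[130:250,180:270],None,fx=5,fy=5,interpolation=cv2.INTER_CUBIC))
x,y,z=bot.state()["tool_pos"]
for zz in(z-.0903,z): print((np.array(proj("scene",[x,y,zz]))-[180,130]+.5)*5)
E
```

```text
F [-0.76 -0.36 -2.92] M [-0.008 -0.029  0.029] z [ 0.5669 -0.2111  0.2683] az 51.57 q7 77.5
F [-0.25 -0.07 -2.54] M [-0.039 -0.036 -0.004] z [ 0.5668 -0.2112  0.268 ] az 81.2 q7 105.0
[207.35563713 360.34198389]
[170.63094046 196.7937624 ]
```

View pics/s11.png

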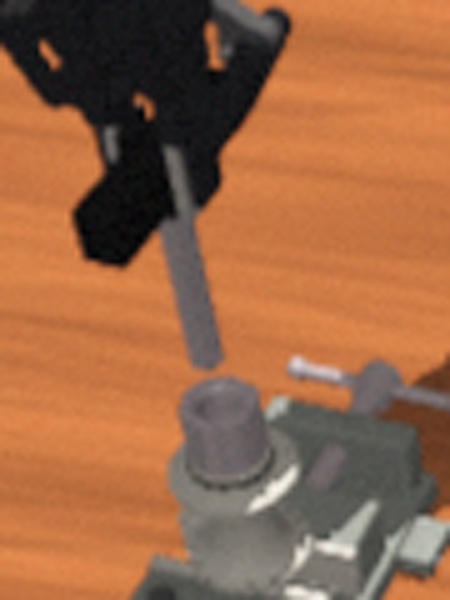

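```bash
python3 -m crank '[{"linear":[0,0.0065,0.0175],"rot":[0,0,0]},{"linear":[0,0.0131,0.035],"rot":[0,0,0]},{"linear":[0,0.0131,0.035],"rot":[0,0,0]},{"linear":[0,0.0131,0.035],"rot":[0,0,0]},{"linear":[0,0.0131,0.035],"rot":[0,0,0]},{"linear":[0,0.0131,0.035],"rot":[0,0,0]},{"linear":[0,0.0131,0.035],"rot":[0,0,0]},{"linear":[0,0.0131,0.035],"rot":[0,0,0]},{"linear":[0,0.0131,0.035],"rot":[0,0,0]},{"linear":[0,0.0131,0.035],"rot":[0,0,0]},{"linear":[0,0.0067,0.0174],"rot":[0,0,0]},{"linear":[0,0,0],"rot":[0,0,0]}]' >/dev/null
python3 -m crank '[{"linear":[0,0,0],"rot":[0,0,0]},{"linear":[0,0,0],"rot":[0,0,0]},{"linear":[0,0,0],"rot":[0,0,0]},{"linear":[0,0,0],"rot":[0,0,0]}]' >/dev/null; python3 m.py
python3 - <<'E'
from h import *
im=bot.grab_frame("scene")[:,:,::-1]
cv2.imwrite("pics/s12.png",cv2.resize(im[140:270,365:465],None,fx=4.5,fy=4.5,interpolation=cv2.INTER_CUBIC))
E
```

```text
F [ 1.05  0.09 -2.42] M [-0.031 -0.016  0.017] z [0.4907 0.1533 0.2674] az 81.1 q7 61.1
```

View pics/s12.png

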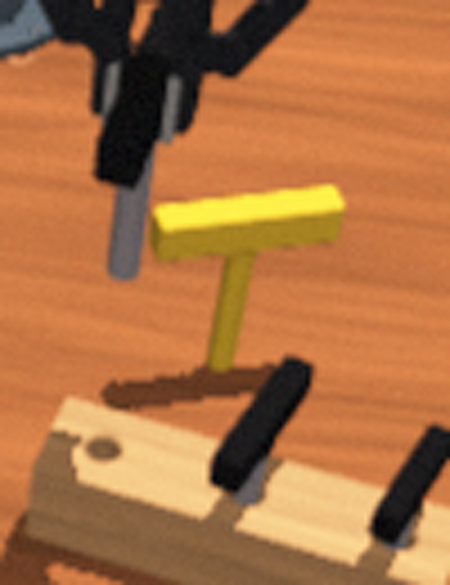

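```bash
python3 -m crank '[{"linear":[0.01,0,0.0012],"rot":[0,0,0]},{"linear":[0.02,0,0],"rot":[0,0,0]},{"linear":[0.02,0,0],"rot":[0,0,0]},{"linear":[0.02,0,0],"rot":[0,0,0]},{"linear":[0.02,0,0],"rot":[0,0,0]},{"linear":[0.015,0,0],"rot":[0,0,0]},{"linear":[0.007,0,0],"rot":[0,0,0]},{"linear":[0,0,0],"rot":[0,0,0]},{"linear":[0,0,0],"rot":[0,0,0]},{"linear":[0,0,0],"rot":[0,0,0]}]' >/dev/null; python3 m.py
python3 - <<'E'
from h import *
im=bot.grab_frame("scene")[:,:,::-1]
big=cv2.resize(im[205:260,365:415],None,fx=10,fy=10,interpolation=cv2.INTER_CUBIC)
cv2.imwrite("pics/s13.png",big)
E
```

```text
F [-0.39  0.38 -2.85] M [-0.011 -0.026  0.021] z [0.4912 0.1562 0.1562] az 81.26 q7 62.6
```

View pics/s13.png

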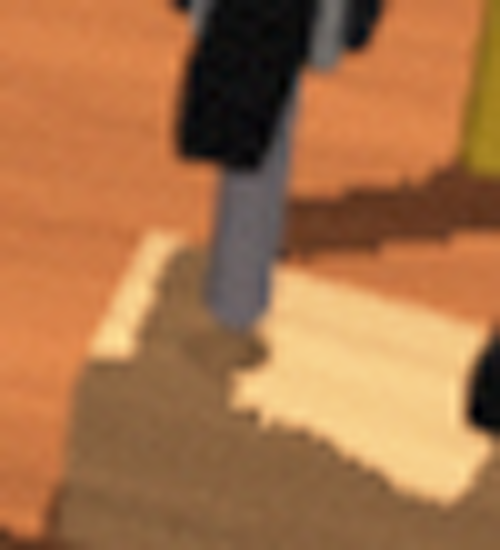

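```bash
python3 -m crank '[{"linear":[0.003,0.0003,-0.0014],"rot":[0,0,0]},{"linear":[0.003,0,0],"rot":[0,0,0]},{"linear":[0.002,0,0],"rot":[0,0,0]},{"linear":[0,0,0],"rot":[0,0,0]},{"linear":[0,0,0],"rot":[0,0,0]}]' >/dev/null; python3 m.py
python3 -m crank '[{"linear":[0.002,0,0],"rot":[0,0,0]},{"linear":[0.002,0,0],"rot":[0,0,0]},{"linear":[0,0,0],"rot":[0,0,0]}]' >/dev/null; python3 m.py
```

```text
F [-0.45 -0.55 -2.84] M [ 0.035 -0.005 -0.003] z [0.4898 0.1547 0.1472] az 81.28 q7 62.8
F [ 0.04  0.6  -2.42] M [ 0.021 -0.014 -0.047] z [0.4898 0.1547 0.143 ] az 81.28 q7 62.9
```

```bash
python3 -m crank '[{"linear":[0.002,-0.0005,0],"rot":[0,0,0]},{"linear":[0.003,0,0],"rot":[0,0,0]},{"linear":[0,0,0],"rot":[0,0,0]}]' >/dev/null; python3 m.py
python3 -m crank '[{"linear":[0.004,0,0],"rot":[0,0,0]},{"linear":[0.004,0,0],"rot":[0,0,0]},{"linear":[0.004,0,0],"rot":[0,0,0]},{"linear":[0,0,0],"rot":[0,0,0]}]' >/dev/null; python3 m.py
```

```text
F [-0.26  0.06 -2.97] M [ 0.006 -0.14  -0.021] z [0.4903 0.1546 0.1377] az 81.28 q7 63.1
F [ 1.34 -0.23 -2.77] M [ 0.106 -0.23  -0.012] z [0.4903 0.1546 0.1254] az 81.28 q7 63.3
```

```bash
python3 -m crank '[{"linear":[0.005,0,0],"rot":[0,0,0]},{"linear":[0.005,0,0],"rot":[0,0,0]},{"linear":[0.005,0,0],"rot":[0,0,0]},{"linear":[0.003,0,0],"rot":[0,0,0]},{"linear":[0,0,0],"rot":[0,0,0]},{"linear":[0,0,0],"rot":[0,0,0]}]' >/dev/null; python3 m.py
```

```text
F [ 0.34  0.17 -3.66] M [ 0.095 -0.251 -0.013] z [0.4904 0.1546 0.108 ] az 81.28 q7 63.6
```

Floor contact is expected at TCP ≈ 0.100, so I'll approach it gently.

```bash
python3 -m crank '[{"linear":[0.003,0,0],"rot":[0,0,0]},{"linear":[0.003,0,0],"rot":[0,0,0]},{"linear":[0,0,0],"rot":[0,0,0]},{"linear":[0,0,0],"rot":[0,0,0]}]' >/dev/null; python3 m.py
python3 -m crank '[{"linear":[0.001,0,0],"rot":[0,0,0]},{"linear":[0.0005,0,0],"rot":[0,0,0]},{"linear":[0,0,0],"rot":[0,0,0]}]' >/dev/null; python3 m.py
```

```text
F [ 0.41  0.64 -2.97] M [ 0.094 -0.242 -0.02 ] z [0.4904 0.1546 0.1022] az 81.28 q7 63.8
F [ 0.72  0.01 -2.65] M [ 0.086 -0.24   0.029] z [0.4904 0.1547 0.1008] az 81.28 q7 63.8
```

```bash
python3 -m crank '[{"linear":[0.0007,0,0],"rot":[0,0,0]},{"linear":[0.0003,0,0],"rot":[0,0,0]},{"linear":[0,0,0],"rot":[0,0,0]}]' >/dev/null; python3 m.py
python3 -m crank '[{"linear":[0.0005,0,0],"rot":[0,0,0]},{"linear":[0,0,0],"rot":[0,0,0]},{"linear":[0,0,0],"rot":[0,0,0]}]' >/dev/null; python3 m.py
```

```text
F [-0.13 -0.36  3.85] M [-0.047  0.23   0.006] z [0.4906 0.1546 0.1003] az 81.27 q7 63.8
F [-2.39 -0.43  7.16] M [-0.182  0.402  0.018] z [0.4907 0.1547 0.1003] az 81.27 q7 63.8
```

```bash
python3 -m crank '[{"linear":[-0.0007,0,0],"rot":[0,0,0]},{"linear":[0,0,0],"rot":[0,0,0]}]' >/dev/null; python3 m.py
python3 -m crank '[{"linear":[0,0,0],"rot":[0,0,0]},{"linear":[0,0,0],"rot":[0,0,0]},{"linear":[0,0,0],"rot":[0,0,0]},{"linear":[0,0,0],"rot":[0,0,0]},{"linear":[0,0,0],"rot":[0,0,0]},{"linear":[0,0,0],"rot":[0,0,0]}]' -0.2; python3 m.py
```

```text
F [-0.87 -0.06  3.07] M [-0.032  0.114  0.019] z [0.4906 0.1547 0.1003] az 81.28 q7 63.8
t: 26.4
tool_pos: [0.4903, 0.1546, 0.0999]
ee_rot: [[-0.0, -0.988, 0.152], [0.0, 0.152, 0.988], [-1.0, 0.0, -0.0]]
contact_force: [-0.0, -0.1, -0.8]
finger_gap: 0.597
F [-0.02 -0.05 -0.81] M [-0.012  0.027 -0.021] z [0.4903 0.1546 0.0999] az 81.28 q7 63.8
```

```bash
python3 -m crank '[{"linear":[-0.005,0,0],"rot":[0,0,0]},{"linear":[-0.01,0,0],"rot":[0,0,0]},{"linear":[-0.02,0,0],"rot":[0,0,0]},{"linear":[-0.03,0,0],"rot":[0,0,0]},{"linear":[-0.03,0,0],"rot":[0,0,0]},{"linear":[-0.03,0,0],"rot":[0,0,0]},{"linear":[-0.02,0,0],"rot":[0,0,0]},{"linear":[0,0,0],"rot":[0,0,0]},{"linear":[0,0,0],"rot":[0,0,0]},{"linear":[0,0,0],"rot":[0,0,0]}]'; python3 m.py
python3 - <<'E'
from h import *
im=bot.grab_frame("scene")[:,:,::-1];cv2.imwrite("pics/s14f.png",im)
cv2.imwrite("pics/s14.png",cv2.resize(im[100:290,300:480],None,fx=3,fy=3,interpolation=cv2.INTER_CUBIC))
E
```

```text
t: 27.23
tool_pos: [0.4898, 0.1544, 0.2448]
ee_rot: [[-0.001, -0.988, 0.152], [-0.0, 0.152, 0.988], [-1.0, 0.001, -0.0]]
contact_force: [-0.5, 0.4, -0.1]
finger_gap: 0.598
F [-0.5   0.37 -0.05] M [0.005 0.009 0.028] z [0.4898 0.1544 0.2448] az 81.28 q7 61.4
```

View pics/s14.png

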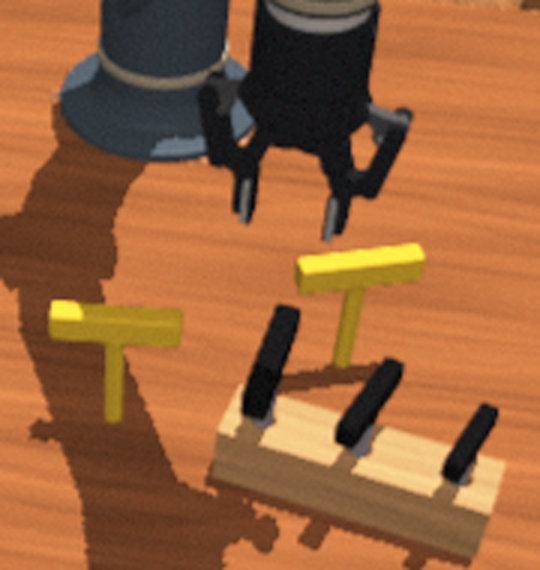

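Run:
```python
from plant import bot
print(bot.close_job())
```

```text
the job is handed in; nothing more can be done
None
```

I turned the fixing bolt clockwise to its stop with the biggest key, put the key back in its own slot and handed the job in at about 27 s of the 64 s. No verdict was reported.

- **Finding the socket:** I fed the key down the bore and turned it clockwise with a net push of about 7 N. It dropped in after roughly 30 degrees and went about 8 mm into the 9 mm socket. The net push reached about 9–10 N at most.
- **Tightening:** the torque stayed near 0.06 N m while the bolt turned, then climbed at once to 0.17–0.22 N m. I took that as the stop and went no further. The bolt angle cannot be read directly, so this rests on the torque and on the key having turned about 35–40 degrees after it engaged.
- **Drawing the key out:** it stuck briefly, with about 9 N of upward pull, and came free after I turned it back a little and eased it sideways. I turned it back about 4.5 degrees in all, mostly to release twist, so the bolt should have moved back little, if at all.
- **Last checks:** the final scene picture shows the key upright in its slot, the other two keys apparently unmoved and the gripper clear, with contact force near zero. I took no final top view, so the other things on the counter were not rechecked. The two cameras disagreed by about 3 mm in x at the hub, so I lined the key up with the bore in the scene view.

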